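# Mix the green stain and hold the finishing stand open

### The arm

A 7-joint arm with a two-finger parallel gripper is mounted at the origin on the work surface. World frame = base frame: x ahead of the robot, y to its left, z up, the work surface at z = 0. Lengths are in m, angles in degrees, forces in N, time in s.
With the tool pointing down it reaches from about 0.35 to 0.9 m from the base axis. Payload 19.9 kg.
Tool frame: the origin (TCP) lies midway between the tips of the shut fingers; the grasp point (between the pads) lies 19 mm behind it; z points along the fingers, y is the line along which they close (so a half turn about z gives the same grasp; the last joint's range is limited). The gripper opens to 94 mm and grips with 3 to 60 N. Pads are 16 mm wide; open, the fingers measure 119 mm over their backs; the gripper's body (75 mm by 177 mm) begins 78 mm behind the grasp point.
Start: joints at [-69.528, 23.915, -0.59, 92.452, 0.269, 63.638, -3.037], TCP at [0.243, 0.576, 0.205] pointing down, gripper open.
Joint ranges: [-161.28, 161.28], [-22.2, 115.67], [-73.04, 71.86], [3.21, 147.25], [-68.34, 248.33], [10.77, 114.83], [-161.83, 161.83]. Speed limits (degrees/s): [108.29, 108.29, 136.94, 136.94, 172.46, 172.46, 172.46].

### API

Orientations are given as [roll, pitch, yaw] about the fixed x, y, z axes, in that order (R = Rz(yaw) Ry(pitch) Rx(roll)).
In Python, from cell import ctrl gives the robot as it stands.
- The arm moves only by the tool jog_arm, never from a script. Its argument "rows" is text: rows parted by semicolons, each of 6 numbers parted by spaces: the shift along the tool's x, y, z in mm, then the turn, a rotation vector about the tool's x, y, z in rad. A call has 1 to 10 rows; each row shifts and turns the commanded pose from where the row before left it, along the tool's axes as they then stand; what a row does not reach is not made up. A row lasts 1/8 s, in which the tool goes at most 62.5 mm and 10.7 degrees, less where a joint would pass 70% of its speed; a pose out of reach is approached as far as the arm can. A call is refused whole if a number of a shift passes 62.5 or a number of a turn 0.188, either way. A call with a gripper value outside its range is refused whole. "gripper" is the closure, from 0 (fully open) to 1 (shut), set as the call begins (left out, the last holds). The fingers move at their own pace and stop on an object; "grip_force" is the grip in N (left out, the last holds). Time passes only in rows, so rows that do not move let the fingers close. It gives the time, the measured TCP pose, the force, the opening and the grip force at its end, in the units of the state.
- ctrl.observe(): the state, without advancing time (a new reading comes with each control period).
- ctrl.read_camera(name): name is "scene" or "side" or "wrist"; returns the picture (420x560x3 uint8, red, green, blue); there is no depth.
- ctrl.get_calibration(name): a dict with "K" (3x3 intrinsics, pixels), "cam_to_world" (4x4, takes a point from camera to world coordinates). Camera axes: x right, y up, looking along -z (the intrinsics and any distortion apply to the point x, -y, -z); pixel columns grow to the right and rows downward; lengths in m; the calibration is good to about 2 mm. A picture is of the moment at which its call begins: read the wrist's pose just before it. get_calibration takes no time and is no camera call; for the wrist camera it gives the pose at the moment of the call.
- ctrl.sign_off(): hands the job in; it is judged then, once.
The state is a dict: "t": time; "joints": joint angles; "joint_vel": joint speeds; "tau": joint torques, N m; "ee_pos": TCP position; "orientation": TCP orientation; "ft_force": force on the tool from outside, world axes, zero at the start; "wrist_torque": the same for the moment, N m; "grip_width": opening from 0.0 (shut) to 1.0 (fully open); "grasp_force": force on a finger pad.
Only numpy, scipy, OpenCV 4.12 (cv2) and the standard library are available. Lean on these libraries where they do the work, as an engineer would, in place of code of your own. Each camera call takes 0.05 s, during which the arm holds its last target. There are 200 camera calls.

### The job

We are about to stain the next bird house. Mix the pigment first: pick up the closed jar of green stain, turn it upside down for a good second, and set it gently back upright on the rubber mat where it stood. Then take the T-handle of the finishing stand, pull the spring-loaded ram out until its yellow pointer lines up with the red marker, and keep holding it there for me to slip the house in: finish while holding it, do not let the ram snap back, and leave the red marker and everything else where it is.

Things in the scene. Friction and masses are not known exactly. Their poses are not given: they have to be found in the camera images.
- green_jar: Jar of green stain: closed round white plastic jar with green band and green screw lid, 58 mm diameter, 114 mm high (lid: the top 20 mm, 55 mm diameter), about 0.24 to 0.48 kg, rigid, standing in any of the three places on the mat. Origin: centre of its underside; z points up through the lid.
- red_jar: The same kind of jar with red band and lid, also on the mat. It is to be left where it is (origin: centre of its underside).
- blue_jar: The same kind of jar with blue band and lid, also on the mat. It is to be left where it is (origin: centre of its underside).
- mat: Dark rubber mat fixed on the bench, 110 mm (its x) by 400 mm (its y), 6 mm thick; the three jars stand along its middle line, about 125 to 140 mm apart. Origin: centre of its underside.
- stand: Finishing stand fixed on the bench: aluminium bed, green tailstock nearer the robot, green headstock with black handwheel (177 mm high) at the far end. Origin: on the bench under the tailstock's front face; x runs from tailstock to headstock (away from the robot), z up. The ram's centre line is at y = 0, 130 mm up. Tailstock: x 0 to 120 mm, 60 mm wide, 153 mm high (pointer and marker 164).
- ram (a joint): Pull-out of the spring-loaded ram, m: 0 fully home, grows as the T-handle is pulled out along the stand's -x, end stop at 0.058. A spring draws it home: 6 N at 0, plus 1.6 N for every 10 mm, and about 1 N friction. The pointer is at the red marker when joint ram equals joint red_marker.
- pull_handle: Black T-handle on the outer end of the ram: round level bar, 18 mm diameter, 120 mm long along the stand's y. The 28 mm steel hub and the 16 mm ram behind it take up its middle: grip either arm, e.g. 34 mm from the middle. Origin: centre of the bar, 130 mm above the bench, 75 mm out from the tailstock's front face when home (67 mm from its 8 mm bush). Axes as the stand's.
- red_marker (a joint): Place of the red marker on the tailstock's scale, m, as the ram pull-out at which the pointer meets it; differs from day to day (0.026 to 0.050). It stays where it is and is not to be pushed.
- pointer (a point): Tip of the yellow pointer blade (4 mm wide along the stand's x) on top of the tailstock, which moves with the ram; 90 mm behind the tailstock's front face when home, 162 mm above the bench.
- mark (a point): Tip of the red marker (4 mm wide along the stand's x), on top of the tailstock at the scale's +y edge, where the pointer's tip must come. Axes as the stand's.
- birdhouse: Small unpainted wooden bird house, 96 x 70 mm, about 120 mm high, waiting at the back to be stained. It is to be left where it is (origin: centre of its underside).
- glue_bottle: White glue bottle with blue label and red nozzle, 60 mm diameter, 192 mm high. It is to be left where it is (origin: centre of its underside).
- frame: Shallow wooden box frame, 140 x 110 x 45 mm. It is to be left where it is (origin: centre of its underside).
- sanding_block: Cork sanding block, 100 x 60 x 32 mm. It is to be left where it is (origin: centre of its underside).
Mind the look-alikes: they are no part of the job. Leave any orange look-alike of the green_jar alone.

How it is judged:
By the outcome, as a careful person would: the job done as asked, in the order asked, and still so for the second after the job is handed in, while the arm keeps its last pose, push and grip.
It also fails if it takes over 72 s, if anything falls off the work surface, if the arm or the gripper's body presses on something with over 40 N, if the wrist force passes 120 N, or if a joint passes its speed limit or range.

## Working session

There is one attempt and no reset: what is moved stays moved. The work goes in short steps, Python scripts to look and compute and a tool call to move; the robot and the scene stay as the last step left them, time stands still between calls to the robot, and variables do not carry over. Pictures are saved under pics/ and viewed, at most 10 in all, crops included, and the job is handed in when it is done.

Besides the shell and the picture viewer there is one more tool, called after "Call:" as name(argument=value, ...) on one line, values as JSON. jog_arm: Moves the arm, as the interface text tells. Its arguments: {"type":"object","properties":{"rows":{"type":"string"},"gripper":{"type":"number"},"grip_force":{"type":"number"}},"required":["rows"]}

```bash
mkdir -p pics; python3 - <<'E'
from cell import ctrl
import cv2,numpy as np
o=ctrl.observe();print({k:np.round(v,3).tolist() for k,v in o.items()})
for n in("scene","side"):
    cv2.imwrite(f"pics/{n}0.png",ctrl.read_camera(n)[:,:,::-1])
    c=ctrl.get_calibration(n);print({k:np.round(v,4).tolist() if not isinstance(v,str) else v for k,v in c.items()})
E
```

```text
{'t': 0.0, 'joints': [-69.528, 23.947, -0.592, 92.483, 0.271, 63.637, -3.035], 'joint_vel': [-0.009, 0.018, 0.068, -0.072, -0.029, -0.003, 0.015], 'tau': [0.001, -85.125, 0.639, -42.6, -0.049, 0.018, 0.0], 'ee_pos': [0.243, 0.576, 0.205], 'orientation': [-179.935, 0.005, 157.155], 'ft_force': [1.484, -0.164, 0.886], 'wrist_torque': [0.013, 0.008, -0.03], 'grasp_force': 0.0, 'grip_width': 1.002}
{'K': [[517.6981, 0.0, 280.2269], [0.0, 517.6981, 206.3734], [0.0, 0.0, 1.0]], 'cam_to_world': [[0.6082, -0.4957, 0.6199, 1.3231], [0.7936, 0.3928, -0.4646, -0.6234], [-0.0132, 0.7746, 0.6323, 0.867], [0.0, 0.0, 0.0, 1.0]]}
{'K': [[527.8937, 0.0, 274.6124], [0.0, 527.8937, 209.6401], [0.0, 0.0, 1.0]], 'cam_to_world': [[0.9152, 0.2665, -0.3024, 0.1087], [-0.4025, 0.5638, -0.7212, -1.1157], [-0.0218, 0.7817, 0.6232, 1.0381], [0.0, 0.0, 0.0, 1.0]]}
```

View pics/scene0.png

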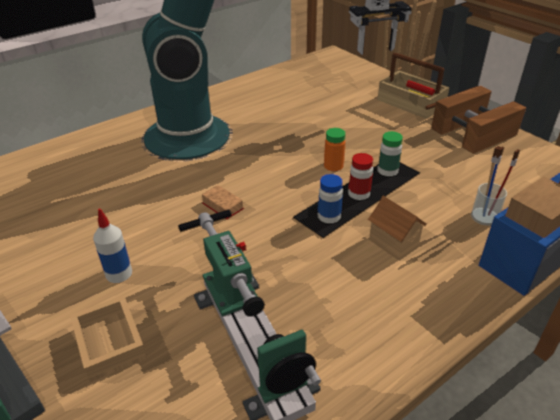

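View pics/side0.png

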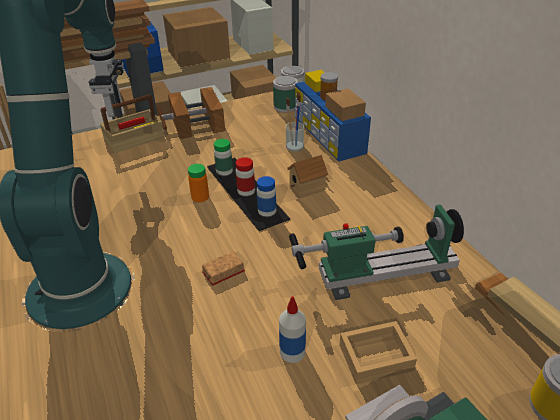

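Scene shows the green-banded white jar on the mat at (390,155). The look-alikes are the orange jar with a green lid at (335,150), off the mat, red (361,177), blue (330,199), and a green can at the back of side (285,95). The T-handle is at scene (205,220) and side (298,251). I choose the green jar on the mat and check it in close crops.

```bash
python3 - <<'E'
import cv2,numpy as np
a=cv2.imread("pics/scene0.png");b=cv2.imread("pics/side0.png")
f=lambda i,x,y,w,h,s:cv2.resize(i[y:y+h,x:x+w],None,fx=s,fy=s,interpolation=cv2.INTER_CUBIC)
cv2.imwrite("pics/c1.png",np.vstack([np.hstack([f(a,290,115,133,100,3),f(b,180,130,133,100,3)]),np.hstack([f(a,165,195,133,100,3),f(b,280,215,133,100,3)])]))
E
```

```text
(no output)
```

View pics/c1.png

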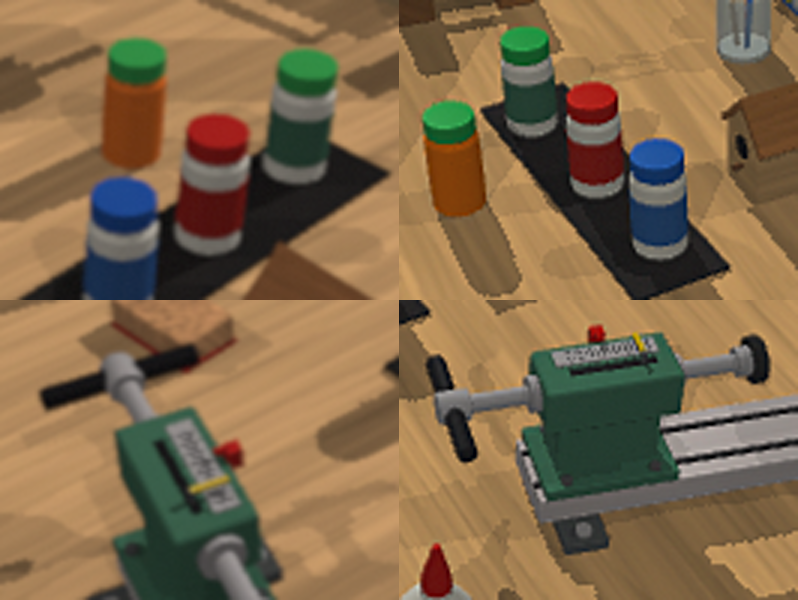

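The crops confirm it: a white jar with green band and lid at the mat's far end, and the orange one off the mat. On the tailstock, the red marker is nearer the handle than the yellow pointer.

```bash
cat > h.py <<'E'
from cell import ctrl
import numpy as np
from scipy.optimize import least_squares
C={n:ctrl.get_calibration(n) for n in("scene","side")}
def ray(c,p):
    K,T=np.array(c["K"]),np.array(c["cam_to_world"])
    d=np.linalg.inv(K)@[p[0],p[1],1];return T[:3,3],T[:3,:3]@[d[0],-d[1],-d[2]]
def onz(c,p,z):
    o,d=ray(c,p);return o+d*(z-o[2])/d[2]
def proj(c,X):
    K,T=np.array(c["K"]),np.array(c["cam_to_world"])
    q=T[:3,:3].T@(np.asarray(X)-T[:3,3]);v=K@[q[0],-q[1],-q[2]];return v[:2]/v[2]
def tri(obs):
    return least_squares(lambda X:np.concatenate([proj(c,X)-p for c,p in obs]),[.6,.2,.1])
E
python3 - <<'E'
from h import *
np.set_printoptions(precision=4,suppress=True)
P=dict(green=((393,135.7),(222.2,143.5),.12),red=((362.7,157.7),(243.7,161.7),.12),blue=((331.3,178.3),(265.7,181),.12),orange=((336,131.7),(196.7,168.3),.114),
hA=((180.3,228),(302,266),.13),hB=((229.7,213.7),(291.7,235.7),.13),mark=((237.7,245.7),(345.3,229),.164),ptr=((241,255),(359.7,227.3),.162))
for k,(a,b,z) in P.items():
    t=tri([(C["scene"],a),(C["side"],b)])
    print(k,t.x,"res",t.fun,onz(C["scene"],a,z)[:2],onz(C["side"],b,z)[:2])
print("mat",onz(C["scene"],(419.3,172.7),.006),onz(C["side"],(208.3,165.7),.006),onz(C["side"],(289,219.3),.006),onz(C["side"],(258,229),.006))
print("bh",onz(C["side"],(308,166),.12))
w=ctrl.get_calibration("wrist");T=np.array(w["cam_to_world"]);print(T,w["K"])
E
```

```text
green [0.5399 0.3511 0.1185] res [-0.2164  0.5455 -0.2471 -0.6814] [0.54   0.3517] [0.5385 0.3442]
red [0.5643 0.2131 0.1187] res [-0.0261  0.0622 -0.0313 -0.0772] [0.5655 0.2119] [0.5636 0.2107]
blue [0.5851 0.0856 0.1216] res [-0.2321  0.5242 -0.292  -0.6453] [0.5822 0.089 ] [0.5854 0.0842]
orange [0.4203 0.2514 0.1132] res [-0.1198  0.2928 -0.1294 -0.3346] [0.4203 0.2518] [0.4199 0.2483]
hA [ 0.5222 -0.2932  0.1275] res [ 0.146  -0.275   0.1889  0.2966] [ 0.5255 -0.295 ] [ 0.521  -0.2944]
hB [ 0.5471 -0.1822  0.1269] res [ 0.2376 -0.4742  0.3075  0.5372] [ 0.5514 -0.1853] [ 0.5457 -0.1831]
mark [ 0.6696 -0.2415  0.1535] res [-0.0572  0.1095 -0.0832 -0.1348] [ 0.6791 -0.2469] [ 0.6629 -0.2525]
ptr [ 0.7021 -0.2556  0.1601] res [-0.2862  0.5421 -0.4309 -0.6836] [ 0.7029 -0.2553] [ 0.7004 -0.2602]
mat [0.6044 0.4109 0.006 ] [0.4982 0.4057 0.006 ] [0.6302 0.0164 0.006 ] [0.5268 0.0147 0.006 ]
bh [0.7355 0.1015 0.12  ]
[[ 0.3896 -0.8843 -0.2574  0.1673]
 [ 0.921   0.374   0.1092  0.6071]
 [-0.0003 -0.2796  0.9601  0.3845]
 [ 0.      0.      0.      1.    ]] [[371.1568   0.     280.5618]
 [  0.     371.1568 209.6319]
 [  0.       0.       1.    ]]
```

```bash
python3 - <<'E'
from h import *
np.set_printoptions(precision=3,suppress=True)
for n,ps in dict(scene=[(380,95),(417,112),(447,92),(433,122),(470,145)],side=[(107,150),(168,138),(130,155),(176,128),(190,137)]).items():
    for p in ps: print(n,p,onz(C[n],p,0)[:2])
E
```

```text
scene (380, 95) [0.195 0.677]
scene (417, 112) [0.36  0.684]
scene (447, 92) [0.329 0.88 ]
scene (433, 122) [0.437 0.673]
scene (470, 145) [0.599 0.652]
side (107, 150) [0.191 0.679]
side (168, 138) [0.42  0.664]
side (130, 155) [0.262 0.607]
side (176, 128) [0.468 0.725]
side (190, 137) [0.499 0.634]
```

Call:
jog_arm(rows="10 0 -20 0 -0.18 0;0 0 0 0 -0.18 0;0 0 0 0 -0.18 0;0 0 0 0 -0.18 0", gripper=0)

```text
t: 0.6
ee_pos: [0.2331, 0.5803, 0.2261]
orientation: [179.9, 41.6, 157.1]
ft_force: [0.9, -0.4, -0.9]
grip_width: 1.003
grasp_force: 0.0
```

```bash
cat >> h.py <<'E'
from scipy.spatial.transform import Rotation as Rot
def st():
    o=ctrl.observe();R=Rot.from_euler('xyz',o["orientation"],degrees=True).as_matrix()
    print("t",round(o["t"],2),"j",np.round(o["joints"],1),"p",np.round(o["ee_pos"],4),"rpy",np.round(o["orientation"],1),"z",R[:,2].round(3),"y",R[:,1].round(3),"F",np.round(o["ft_force"],1),"g",round(o["grip_width"],3),round(o["grasp_force"],1))
    return np.array(o["ee_pos"]),R
E
python3 -c "from h import *;st()"
```

```text
t 0.6 j [-95.6  31.7   7.7  89.6  35.   78.6 -34.5] p [0.2331 0.5803 0.2261] rpy [179.9  41.6 157.1] z [ 0.612 -0.256 -0.748] y [0.387 0.922 0.002] F [ 0.9 -0.4 -0.9] g 1.003 0.0
```

Call:
jog_arm(rows="-15 -23 10 0 -0.166 0;-10 -23 15 0 -0.166 0;-5 -23 20 0 -0.166 0;0 -23 25 0 -0.166 0;0 0 40 0 0 0;0 0 40 0 0 0")

```text
t: 1.35
ee_pos: [0.3437, 0.4334, 0.1961]
orientation: [-179.5, 79.3, 157.7]
ft_force: [1.1, 0.7, 0.3]
grip_width: 0.999
grasp_force: 0.0
```

```bash
cat >> h.py <<'E'
def to(tgt):  # shift in tool axes (mm) bringing TCP to tgt
    p,R=st();print("shift mm",(R.T@(np.array(tgt)-p)*1e3).round(1))
E
python3 - <<'E'
from h import *
J=np.array([.540,.350,.075]);p,R=st()
h=R[:,2]*[1,1,0];h/=np.linalg.norm(h)
print("pre",J-.11*h,(R.T@(J-.11*h-p)*1e3).round(1))
import cv2;cv2.imwrite("pics/s1.png",np.hstack([ctrl.read_camera("side")[40:300,20:320,::-1],ctrl.read_camera("wrist")[::1,:,::-1][80:340,30:530]]))
E
```

```text
t 1.35 j [-103.    42.8   18.   110.    59.2   81.6  -58.6] p [0.3437 0.4334 0.1961] rpy [-179.5   79.3  157.7] z [ 0.906 -0.381 -0.185] y [ 0.387  0.922 -0.002] F [1.1 0.7 0.3] g 0.999 0.0
pre [0.43858695 0.39260744 0.075     ] [ 99.9  -0.7 124. ]
```

View pics/s1.png

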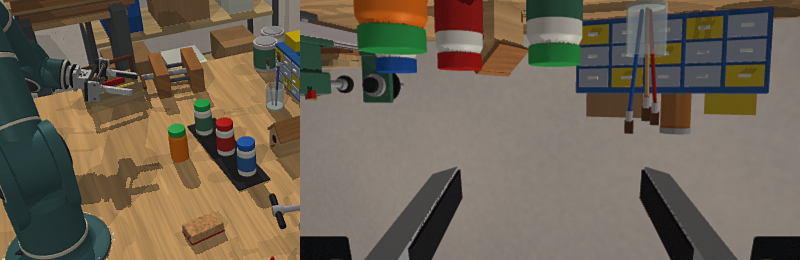

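Side shows the arm left of the jars, and the wrist picture is upside down, so the camera hangs below the gripper. I roll it 180° so the camera is on top before descending.

Call:
jog_arm(rows="-30 0 0 0 0 0;-20 0 0 0 0 0;0 0 0 0 0 0.185;0 0 0 0 0 0.185;0 0 0 0 0 0.185;0 0 0 0 0 0.185;0 0 0 0 0 0.185;0 0 0 0 0 0.185;0 0 0 0 0 0.185;0 0 0 0 0 0.185")

```text
t: 2.7
ee_pos: [0.3512, 0.4306, 0.2462]
orientation: [100.8, 4.8, 68.1]
ft_force: [0.4, 0.8, 0.1]
grip_width: 1.004
grasp_force: 0.0
```

Call:
jog_arm(rows="0 0 0 0 0 0.185;0 0 0 0 0 0.185;0 0 0 0 0 0.185;0 0 0 0 0 0.185;0 0 0 0 0 0.185;0 0 0 0 0 0.185;0 0 0 0 0 0.185;0 0 0 0 0 0.185;0 0 0 0 0 0.185;0 0 0 0 0 0")

```text
t: 3.95
ee_pos: [0.4009, 0.5198, 0.2159]
orientation: [130.5, -55.6, 23.3]
ft_force: [0.5, -1.5, 0.9]
grip_width: 0.998
grasp_force: 0.0
```

```bash
python3 - <<'E'
from h import *
J=np.array([.540,.350,.075]);p,R=st()
h=R[:,2]*[1,1,0];h/=np.linalg.norm(h)
print("pre",J-.11*h,(R.T@(J-.11*h-p)*1e3).round(1))
E
```

```text
t 3.95 j [-120.8   69.9   71.8   90.     4.9   64.5 -161.8] p [0.4009 0.5198 0.2159] rpy [130.5 -55.6  23.3] z [ 0.793 -0.486 -0.367] y [-0.318 -0.845  0.43 ] F [ 0.5 -1.5  0.9] g 0.998 0.0
pre [0.44617605 0.40742009 0.075     ] [-118.    20.1  142.2]
```

Call:
jog_arm(rows="0 0 0 0 0 -0.185;0 0 0 0 0 -0.185;0 0 0 0 0 -0.185;0 0 0 0 0 -0.185;0 0 0 0 0 -0.185;0 0 0 0 0 -0.185;0 0 0 0 0 -0.185;0 0 0 0 0 -0.185;0 0 0 0 0 -0.185;0 0 0 0 0 -0.185")

```text
t: 5.2
ee_pos: [0.3982, 0.5194, 0.2151]
orientation: [118.6, 40.3, 78.1]
ft_force: [-0.9, -0.2, -0.4]
grip_width: 1.002
grasp_force: 0.0
```

```bash
python3 - <<'E'
from h import *
st()
E
```

```text
t 5.2 j [-111.1   53.7   46.9   90.    31.2   71.5  -75.4] p [0.3982 0.5194 0.2151] rpy [118.6  40.3  78.1] z [ 0.795 -0.484 -0.365] y [0.586 0.457 0.669] F [-0.9 -0.2 -0.4] g 1.002 0.0
```

Call:
jog_arm(rows="0 0 0 0 0 -0.185;0 0 0 0 0 -0.185;0 0 0 0 0 -0.185;0 0 0 0 0 -0.185;0 0 0 0 0 -0.185;0 0 0 0 0 -0.185;0 0 0 0 0 -0.185;0 0 0 0 0 -0.185;0 0 0 0 0 -0.185;0 0 0 0 0 -0.185")

```text
t: 6.45
ee_pos: [0.3982, 0.5195, 0.2151]
orientation: [-114.4, 27.7, -133.2]
ft_force: [1.0, -0.1, -0.1]
grip_width: 1.001
grasp_force: 0.0
```

```bash
cat >> h.py <<'E'
def goal(tgt,zdir,ydir):
    p,R=st();z=np.array(zdir,float);z/=np.linalg.norm(z);y=np.array(ydir,float);y-=z*(y@z);y/=np.linalg.norm(y)
    G=np.c_[np.cross(y,z),y,z];print("shift",(R.T@(np.array(tgt)-p)*1e3).round(1),"rotvec",Rot.from_matrix(R.T@G).as_rotvec().round(3))
    return G
E
python3 - <<'E'
from h import *
goal([.36,.43,.25],[.906,-.381,-.18],[-.388,-.922,0])
E
```

```text
t 6.45 j [-98.4  46.3  25.5  89.5  46.   80.3  20.4] p [0.3982 0.5195 0.2151] rpy [-114.4   27.7 -133.2] z [ 0.795 -0.484 -0.365] y [-0.011  0.591 -0.807] F [ 1.  -0.1 -0.1] g 1.001 0.0
shift [ 64.7 -80.6   0.2] rotvec [ 0.29  -0.034 -2.123]
```

Call:
jog_arm(rows="32 -40 0 0.024 -0.003 -0.177;20 -40 0 0.024 -0.003 -0.177;0 0 0 0.024 -0.003 -0.177;0 0 0 0.024 -0.003 -0.177;0 0 0 0.024 -0.003 -0.177;0 0 0 0.024 -0.003 -0.177;0 0 0 0.024 -0.003 -0.177;0 0 0 0.024 -0.003 -0.177;0 0 0 0.024 -0.003 -0.177;0 0 0 0.024 -0.003 -0.177")

```text
t: 7.7
ee_pos: [0.371, 0.442, 0.2611]
orientation: [-119.0, -67.7, -88.5]
ft_force: [0.1, -0.4, -0.0]
grip_width: 0.993
grasp_force: 0.0
```

```bash
python3 - <<'E'
from h import *
goal([.4386,.3926,.075],[.906,-.381,-.18],[-.388,-.922,0])
E
```

```text
t 7.7 j [-96.3  37.3  13.9 106.   62.   87.8 108. ] p [0.371  0.442  0.2611] rpy [-119.   -67.7  -88.5] z [ 0.887 -0.424 -0.184] y [-0.462 -0.822 -0.332] F [ 0.1 -0.4 -0. ] g 0.993 0.0
shift [-152.7   71.1  115.1] rotvec [ 0.048 -0.005 -0.353]
```

Call:
jog_arm(rows="0 0 0 0.024 -0.003 -0.177;0 0 0 0.024 -0.003 -0.177;-40 0 0 0 0 0;-40 0 0 0 0 0;-40 0 0 0 0 0;0 0 0 0 0 0")

```text
t: 8.45
ee_pos: [0.351, 0.4507, 0.1415]
orientation: [-179.5, -79.6, -23.3]
ft_force: [0.3, -0.6, 0.7]
grip_width: 1.004
grasp_force: 0.0
```

```bash
python3 - <<'E'
from h import *
goal([.4386,.3926,.075],[.906,-.381,-.18],[-.388,-.922,0])
import cv2;w=ctrl.get_calibration("wrist");print([proj(w,[.54,.35,z]).round() for z in(.006,.12)])
cv2.imwrite("pics/w2.png",np.hstack([ctrl.read_camera("wrist")[:,:,::-1],cv2.resize(ctrl.read_camera("side")[60:270,20:140,::-1],(240,420))]))
E
```

```text
t 8.45 j [-95.8  48.7   9.7 106.2  62.4  83.9 116.3] p [0.351  0.4507 0.1415] rpy [-179.5  -79.6  -23.3] z [ 0.907 -0.381 -0.18 ] y [-0.388 -0.922 -0.001] F [ 0.3 -0.6  0.7] g 1.004 0.0
shift [-46.8  19.7 113.6] rotvec [ 0.     0.    -0.001]
[array([296., 254.]), array([298., 165.])]
```

View pics/w2.png

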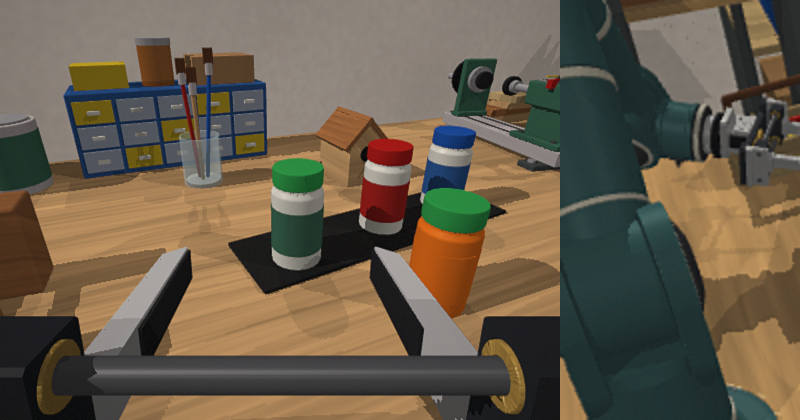

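Call:
jog_arm(rows="-16 7 10 0 0 0;-16 7 20 0 0 0;-15 6 25 0 0 0;0 0 25 0 0 0;0 0 0 0 0 0")

```text
t: 9.18
ee_pos: [0.4112, 0.4038, 0.0833]
orientation: [-178.0, -79.6, -25.1]
ft_force: [0.0, -0.1, -0.1]
grip_width: 1.002
grasp_force: 0.0
```

```bash
python3 - <<'E'
from h import *
goal([.540+.0175,.350-.0074,.073],[.906,-.381,-.18],[-.388,-.922,0])
E
```

```text
t 9.18 j [-91.4  54.   11.9 109.8  67.1  76.4 109.1] p [0.4112 0.4038 0.0833] rpy [-178.   -79.6  -25.1] z [ 0.905 -0.386 -0.18 ] y [-0.393 -0.919 -0.006] F [ 0.  -0.1 -0.1] g 1.002 0.0
shift [ 18.4  -1.2 157.9] rotvec [ 0.005 -0.    -0.007]
```

Call:
jog_arm(rows="4 0 32 0 0 0;4 -1 32 0 0 0;4 0 32 0 0 0;4 0 32 0 0 0;2 0 20 0 0 0;0 0 10 0 0 0;0 0 0 0 0 0")

```text
t: 10.05
ee_pos: [0.5554, 0.3446, 0.0714]
orientation: [-178.0, -79.5, -24.9]
ft_force: [0.2, 0.7, 0.2]
grip_width: 1.003
grasp_force: 0.0
```

```bash
python3 - <<'E'
from h import *
goal([.540+.0175,.350-.0074,.073],[.906,-.381,-.18],[-.388,-.922,0])
import cv2;cv2.imwrite("pics/w3.png",np.hstack([ctrl.read_camera("wrist")[100:,60:500,::-1],ctrl.read_camera("side")[60:380,120:320,::-1]]))
E
```

```text
t 10.05 j [-80.7  56.6  19.2 110.6  80.1  65.3 106.3] p [0.5554 0.3446 0.0714] rpy [-178.   -79.5  -24.9] z [ 0.906 -0.383 -0.182] y [-0.391 -0.921 -0.006] F [0.2 0.7 0.2] g 1.003 0.0
shift [2.1 1.  2.4] rotvec [ 0.002  0.002 -0.007]
```

View pics/w3.png

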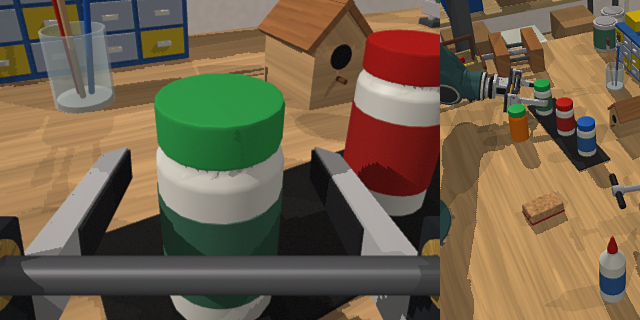

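The jar (crop centre 220) sits midway between the fingers (131 and 313), so I close.

Call:
jog_arm(rows="0 0 0 0 0 0;0 0 0 0 0 0;0 0 0 0 0 0;0 0 0 0 0 0;0 0 0 0 0 0;0 0 0 0 0 0;0 0 0 0 0 0;0 0 0 0 0 0", gripper=1, grip_force=35)

```text
t: 11.15
ee_pos: [0.5555, 0.3446, 0.0715]
orientation: [-178.0, -79.5, -24.9]
ft_force: [0.6, 2.2, 0.9]
grip_width: 0.61
grasp_force: 35.0
```

```bash
python3 - <<'E'
from h import *
st()
E
```

```text
t 11.15 j [-80.8  56.6  19.2 110.6  80.1  65.3 106.3] p [0.5555 0.3446 0.0715] rpy [-178.   -79.5  -24.9] z [ 0.906 -0.383 -0.181] y [-0.39  -0.921 -0.006] F [0.6 2.2 0.9] g 0.61 35.0
```

Call:
jog_arm(rows="8 0 -1.5 0 0 0;20 0 -3.7 0 0 0;35 0 -6.4 0 0 0;35 0 -6.4 0 0 0;35 0 -6.4 0 0 0;35 0 -6.4 0 0 0;25 0 -4.5 0 0 0;0 0 0 0 0 0")

```text
t: 12.15
ee_pos: [0.5554, 0.3429, 0.2689]
orientation: [-177.2, -79.5, -25.7]
ft_force: [-0.1, -0.4, -4.3]
grip_width: 0.61
grasp_force: 35.0
```

```bash
python3 - <<'E'
from h import *
st()
E
```

```text
t 12.15 j [-83.3  34.   22.9 113.9  79.1  69.3 125.7] p [0.5554 0.3429 0.2689] rpy [-177.2  -79.5  -25.7] z [ 0.906 -0.383 -0.182] y [-0.391 -0.92  -0.009] F [-0.1 -0.4 -4.3] g 0.61 35.0
```

Call:
jog_arm(rows="0 0 0 0.033 0 0.182;0 0 0 0.033 0 0.182;0 0 0 0.033 0 0.182;0 0 0 0.033 0 0.182;0 0 0 0.033 0 0.182;0 0 0 0.033 0 0.182;0 0 0 0.033 0 0.182;0 0 0 0.033 0 0.182;0 0 0 0.033 0 0.182")

```text
t: 13.28
ee_pos: [0.555, 0.3429, 0.2662]
orientation: [-89.2, 5.9, -102.7]
ft_force: [0.5, -0.2, -4.1]
grip_width: 0.611
grasp_force: 35.0
```

```bash
python3 - <<'E'
from h import *
st()
E
```

```text
t 13.28 j [-85.2  39.   24.5 122.3  96.   72.7  13. ] p [0.555  0.3429 0.2662] rpy [ -89.2    5.9 -102.7] z [ 0.975 -0.22   0.015] y [ 0.037  0.097 -0.995] F [ 0.5 -0.2 -4.1] g 0.611 35.0
```

Call:
jog_arm(rows="0 0 0 0.033 0 0.182;0 0 0 0.033 0 0.182;0 0 0 0.033 0 0.182;0 0 0 0.033 0 0.182;0 0 0 0.033 0 0.182;0 0 0 0.033 0 0.182;0 0 0 0.033 0 0.182;0 0 0 0.033 0 0.182")

```text
t: 14.28
ee_pos: [0.5551, 0.3429, 0.266]
orientation: [4.2, 79.9, -18.8]
ft_force: [0.4, 0.0, -4.3]
grip_width: 0.609
grasp_force: 35.0
```

```bash
python3 - <<'E'
from h import *
p,R=st();print("jar axis",R@[.983,-.006,-.181])
E
```

```text
t 14.28 j [-82.7  48.1  22.  113.1  87.2  84.6 -69.5] p [0.5551 0.3429 0.266 ] rpy [  4.2  79.9 -18.8] z [ 0.906 -0.386  0.175] y [0.39  0.921 0.013] F [ 0.4  0.  -4.3] g 0.609 35.0
jar axis [-0.00329423  0.00883288 -0.99949844]
```

Upside down (within 1°). Hold for 1.5 s, then roll back.

Call:
jog_arm(rows="0 0 0 0 0 0;0 0 0 0 0 0;0 0 0 0 0 0;0 0 0 0 0 0;0 0 0 0 0 0;0 0 0 0 0 0;0 0 0 0 0 0;0 0 0 0 0 0;0 0 0 0 0 0;0 0 0 0 0 0")

```text
t: 15.52
ee_pos: [0.5553, 0.3433, 0.2677]
orientation: [2.9, 79.9, -20.1]
ft_force: [-0.6, 0.1, -4.3]
grip_width: 0.606
grasp_force: 35.0
```

Call:
jog_arm(rows="0 0 0 0 0 0;0 0 0 0 0 0;0 0 0 -0.033 0 -0.182;0 0 0 -0.033 0 -0.182;0 0 0 -0.033 0 -0.182;0 0 0 -0.033 0 -0.182;0 0 0 -0.033 0 -0.182;0 0 0 -0.033 0 -0.182;0 0 0 -0.033 0 -0.182")

```text
t: 16.65
ee_pos: [0.5553, 0.3431, 0.2676]
orientation: [-87.3, 15.7, -102.3]
ft_force: [0.9, -0.5, -3.1]
grip_width: 0.605
grasp_force: 35.0
```

Call:
jog_arm(rows="0 0 0 -0.033 0 -0.182;0 0 0 -0.033 0 -0.182;0 0 0 -0.033 0 -0.182;0 0 0 -0.033 0 -0.182;0 0 0 -0.033 0 -0.182;0 0 0 -0.033 0 -0.182;0 0 0 -0.033 0 -0.182;0 0 0 -0.033 0 -0.182;0 0 0 -0.033 0 -0.182")

```text
t: 17.77
ee_pos: [0.5553, 0.343, 0.2678]
orientation: [-134.2, -75.1, -67.9]
ft_force: [-1.0, 0.1, -4.6]
grip_width: 0.609
grasp_force: 35.0
```

```bash
python3 - <<'E'
from h import *
goal([.5555,.3446,.0735],[.906,-.383,-.181],[-.39,-.921,-.006])
E
```

```text
t 17.77 j [-84.3  33.7  24.1 115.5  81.   67.8 114.1] p [0.5553 0.343  0.2678] rpy [-134.2  -75.1  -67.9] z [ 0.918 -0.354 -0.179] y [-0.385 -0.905 -0.184] F [-1.   0.1 -4.6] g 0.609 35.0
shift [-188.1   34.2   34.3] rotvec [-0.031  0.001 -0.176]
```

Call:
jog_arm(rows="0 0 0 -0.031 0.001 -0.176;-35 0 6.4 0 0 0;-35 0 6.4 0 0 0;-35 0 6.4 0 0 0;-35 0 6.4 0 0 0;-30 0 5.5 0 0 0;-10 0 1.8 0 0 0;0 0 0 0 0 0;0 0 0 0 0 0")

```text
t: 18.9
ee_pos: [0.5563, 0.3456, 0.0859]
orientation: [-175.6, -79.6, -27.2]
ft_force: [1.2, 0.0, -4.1]
grip_width: 0.612
grasp_force: 35.0
```

```bash
python3 - <<'E'
from h import *
goal([.5555,.3446,.0715],[.906,-.383,-.181],[-.39,-.921,-.006])
E
```

```text
t 18.9 j [-81.5  55.2  20.2 111.1  79.8  64.9 107.1] p [0.5563 0.3456 0.0859] rpy [-175.6  -79.6  -27.2] z [ 0.907 -0.381 -0.18 ] y [-0.39  -0.921 -0.014] F [ 1.2  0.  -4.1] g 0.612 35.0
shift [-14.2   1.5   2.2] rotvec [-0.002 -0.001 -0.008]
```

Call:
jog_arm(rows="-4 0.7 0.6 0 0 -0.008;-3.5 0.4 0.6 0 0 0;-2.5 0.2 0.5 0 0 0;-2 0.1 0.4 0 0 0;-1 0 0 0 0 0;0 0 0 0 0 0;0 0 0 0 0 0")

```text
t: 19.77
ee_pos: [0.5553, 0.3442, 0.0715]
orientation: [-178.6, -79.6, -24.2]
ft_force: [1.0, -1.6, -3.5]
grip_width: 0.608
grasp_force: 35.0
```

```bash
python3 - <<'E'
from h import *
goal([.5555,.3446,.0715],[.906,-.383,-.181],[-.39,-.921,-.006])
E
```

```text
t 19.77 j [-81.4  56.8  19.9 110.8  79.9  64.7 106.3] p [0.5553 0.3442 0.0715] rpy [-178.6  -79.6  -24.2] z [ 0.907 -0.381 -0.18 ] y [-0.388 -0.921 -0.004] F [ 1.  -1.6 -3.5] g 0.608 35.0
shift [-0.  -0.4  0. ] rotvec [-0.002 -0.001  0.002]
```

Call:
jog_arm(rows="-0.5 0 0 0 0 0;-0.5 0 0 0 0 0;0 0 0 0 0 0;0 0 0 0 0 0")

```text
t: 20.27
ee_pos: [0.5555, 0.3443, 0.0714]
orientation: [-178.4, -79.7, -24.4]
ft_force: [-1.2, -0.3, 5.5]
grip_width: 0.606
grasp_force: 35.0
```

Contact (force turned to +5.5 N up). Release gently by lowering the grip force, then open.

Call:
jog_arm(rows="0 0 0 0 0 0;0 0 0 0 0 0", grip_force=5)

```text
t: 20.52
ee_pos: [0.5554, 0.3445, 0.071]
orientation: [-178.4, -79.7, -24.4]
ft_force: [1.8, 1.5, 6.0]
grip_width: 0.614
grasp_force: 5.0
```

Call:
jog_arm(rows="0 0 0 0 0 0;0 0 0 0 0 0;0 0 0 0 0 0;0 0 0 0 0 0;0 0 0 0 0 0;0 0 0 0 0 0", gripper=0)

```text
t: 21.28
ee_pos: [0.5552, 0.3443, 0.0705]
orientation: [-178.6, -79.6, -24.3]
ft_force: [-0.2, 0.8, -0.6]
grip_width: 1.003
grasp_force: 0.0
```

Call:
jog_arm(rows="0 0 -15 0 0 0;0 0 -30 0 0 0;0 0 -40 0 0 0;0 0 -40 0 0 0;0 0 -30 0 0 0;30 0 0 0 0 0;40 0 0 0 0 0;40 0 0 0 0 0;40 0 0 0 0 0;20 0 0 0 0 0")

```text
t: 22.52
ee_pos: [0.4421, 0.391, 0.2674]
orientation: [-178.0, -79.5, -24.8]
ft_force: [0.7, -0.3, -0.0]
grip_width: 0.996
grasp_force: 0.0
```

```bash
python3 - <<'E'
from h import *
st()
import cv2
s=ctrl.read_camera("side");cv2.imwrite("pics/s4.png",np.hstack([cv2.resize(s[120:240,170:310,::-1],None,fx=3,fy=3),ctrl.read_camera("wrist")[60:420,100:460,::-1]]))
E
```

```text
t 22.52 j [-91.8  33.4  17.  113.5  70.2  79.8 125.6] p [0.4421 0.391  0.2674] rpy [-178.   -79.5  -24.8] z [ 0.907 -0.381 -0.181] y [-0.388 -0.922 -0.006] F [ 0.7 -0.3 -0. ] g 0.996 0.0
```

View pics/s4.png

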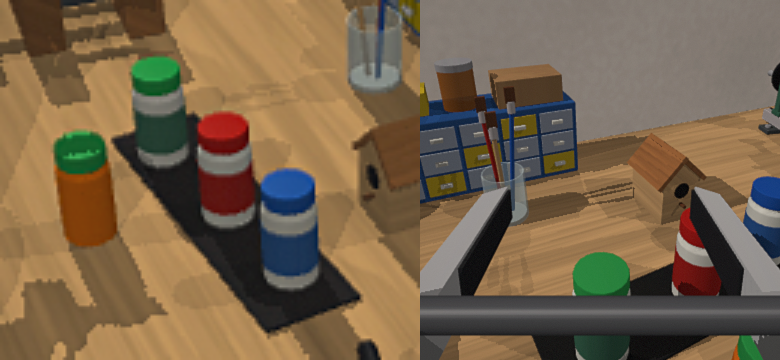

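The green jar is upright in its place, with red, blue and orange untouched. Next I work out the transit to above the handle.

```bash
python3 - <<'E'
from h import *
goal([.44,.25,.36],[0,0,-1],[.976,-.22,0])
for n,p in (("side",(292,352)),("scene",(116,270))): print(onz(C[n],p,0))
E
```

```text
t 22.62 j [-91.8  33.4  17.  113.5  70.2  79.7 125.5] p [0.4424 0.3911 0.267 ] rpy [-177.8  -79.5  -25. ] z [ 0.907 -0.381 -0.181] y [-0.388 -0.921 -0.007] F [-1.  -0.2 -0.5] g 0.998 0.0
shift [101.9 130.3  34.7] rotvec [ 1.187 -1.002 -1.434]
[ 0.43282499 -0.42432309  0.        ]
[ 0.42185624 -0.4261279   0.        ]
```

Call:
jog_arm(rows="40 0 0 0 0 0.18;40 0 0 0 0 0.18;0 0 0 0 0 0.18;0 0 0 0 0 0.18;0 0 0 0 0 0.18;0 0 0 0 0 0.18;0 0 0 0 0 0.18;0 0 0 0 0 0.18;0 0 0 0 0 0.18;0 0 0 0 0 0.18")

```text
t: 23.88
ee_pos: [0.4522, 0.3788, 0.3424]
orientation: [-100.7, 13.4, -115.3]
ft_force: [-0.0, 0.2, -0.4]
grip_width: 1.003
grasp_force: 0.0
```

```bash
python3 - <<'E'
from h import *
goal([.44,.2,.36],[0,0,-1],[.976,-.22,0])
E
```

```text
t 23.88 j [-96.9  26.1  24.7 113.5  70.3  79.7  30.7] p [0.4522 0.3788 0.3424] rpy [-100.7   13.4 -115.3] z [ 0.907 -0.381 -0.18 ] y [-0.07   0.285 -0.956] F [-0.   0.2 -0.4] g 1.003 0.0
shift [158.2 -67.   53.9] rotvec [0.057 1.83  2.151]
```

Call:
jog_arm(rows="20 -8 6 0.0036 0.114 0.134;20 -8 6 0.0036 0.114 0.134;0 0 0 0.0036 0.114 0.134;0 0 0 0.0036 0.114 0.134;0 0 0 0.0036 0.114 0.134;0 0 0 0.0036 0.114 0.134;0 0 0 0.0036 0.114 0.134;0 0 0 0.0036 0.114 0.134")

```text
t: 24.88
ee_pos: [0.4446, 0.3355, 0.3436]
orientation: [-148.1, 40.8, 155.5]
ft_force: [0.2, 0.3, -0.2]
grip_width: 1.0
grasp_force: 0.0
```

```bash
python3 - <<'E'
from h import *
goal([.46,-.05,.33],[0,0,-1],[.976,-.22,0])
E
```

```text
t 24.88 j [-83.6  30.9  33.1  85.   26.2  95.1  -1.1] p [0.4446 0.3355 0.3436] rpy [-148.1   40.8  155.5] z [ 0.286 -0.711 -0.643] y [ 0.666  0.63  -0.401] F [ 0.2  0.3 -0.2] g 1.0 0.0
shift [-122.6 -227.   287.2] rotvec [0.025 0.92  1.076]
```

Continue turning and travelling.

Call:
jog_arm(rows="-10 -20 25 0.003 0.115 0.134;-10 -20 25 0.003 0.115 0.134;0 -15 15 0.003 0.115 0.134;0 0 0 0.003 0.115 0.134;0 0 0 0.003 0.115 0.134;0 0 0 0.003 0.115 0.134;0 0 0 0.003 0.115 0.134;0 0 0 0.003 0.115 0.134")

```text
t: 25.88
ee_pos: [0.4319, 0.2521, 0.3294]
orientation: [-179.9, -0.0, 77.5]
ft_force: [0.1, 0.2, -0.1]
grip_width: 0.997
grasp_force: 0.0
```

```bash
python3 - <<'E'
from h import *
goal([.46,-.1,.33],[0,0,-1],[.976,-.22,0])
E
```

```text
t 25.88 j [-74.8   6.1  44.9 101.3  -4.5  74.5 -41.4] p [0.4319 0.2521 0.3294] rpy [-179.9   -0.    77.5] z [-0.002  0.    -1.   ] y [ 0.976 -0.217 -0.002] F [ 0.1  0.2 -0.1] g 0.997 0.0
shift [-337.6  103.9   -0.8] rotvec [-0.002 -0.     0.003]
```

Call:
jog_arm(rows="-40 10 0 0 0 0;-45 12 0 0 0 0;-45 12 0 0 0 0;-45 12 0 0 0 0;-45 12 0 0 0 0;-45 12 0 0 0 0;-40 12 0 0 0 0;-30 12 0 0 0 0;-20 10 0 0 0 0;0 0 0 0 0 0", gripper=0.45)

```text
t: 27.12
ee_pos: [0.4583, -0.1181, 0.3302]
orientation: [-179.9, 0.2, 77.6]
ft_force: [-0.2, 0.3, -0.6]
grip_width: 0.548
grasp_force: 0.0
```

```bash
python3 - <<'E'
from h import *
import cv2
goal([.5435,-.206,.33],[0,0,-1],[.976,-.22,0])
w=ctrl.get_calibration("wrist");print([proj(w,X).round() for X in([.536,-.2395,.139],[.5435,-.206,.139],[.522,-.293,.13],[.547,-.182,.13])])
s=ctrl.read_camera("wrist");np.save("w5.npy",np.array(w["cam_to_world"]));cv2.imwrite("pics/w5.png",s[:,:,::-1])
E
```

```text
t 27.12 j [-55.1   2.6  68.7 104.8  -2.2  74.4   1.7] p [ 0.4583 -0.1181  0.3302] rpy [-179.9    0.2   77.6] z [-0.003 -0.004 -1.   ] y [ 0.977 -0.215 -0.002] F [-0.2  0.3 -0.6] g 0.548 0.0
shift [-67.5 102.1   0.3] rotvec [-0.002  0.004  0.005]
[array([374., 275.]), array([376., 246.]), array([367., 315.]), array([374., 222.])]
```

View pics/w5.png

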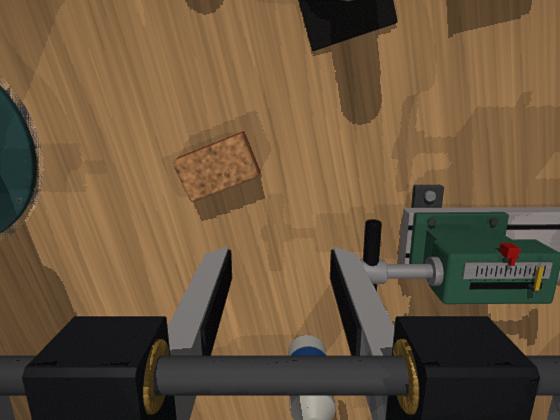

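The wrist shows the bar end at (373,221) and hub at (375,271). Predictions were (374,222) and (374,275), so the position is good. j3 is close to its limit, so I move and check.

Call:
jog_arm(rows="-10 20 10 0 0 0;-17 25 20 0 0 0;-20 25 20 0 0 0;-15 22 20 0 0 0;-6 10 10 0 0 0;0 0 0 0 0 0")

```text
t: 27.92
ee_pos: [0.5434, -0.2048, 0.2497]
orientation: [-179.8, 0.1, 77.7]
ft_force: [0.6, -0.1, 0.2]
grip_width: 0.548
grasp_force: 0.0
```

```bash
python3 - <<'E'
from h import *
import cv2
goal([.5435,-.206,.111],[0,0,-1],[.976,-.22,0])
w=ctrl.get_calibration("wrist");print([proj(w,X).round() for X in([.5435,-.206,.139],[.547,-.182,.13])])
s=ctrl.read_camera("wrist");cv2.imwrite("pics/w6.png",s[:,:,::-1])
E
```

```text
t 27.93 j [-26.8  27.3  60.5  97.3 -24.9  70.4  27.3] p [ 0.5434 -0.2048  0.2497] rpy [-1.798e+02  1.000e-01  7.770e+01] z [-0.003 -0.001 -1.   ] y [ 0.977 -0.213 -0.003] F [ 0.6 -0.1  0.2] g 0.548 0.0
shift [ -0.8   0.8 138.7] rotvec [-0.003  0.002  0.008]
[array([282., 207.]), array([280., 176.])]
```

View pics/w6.png

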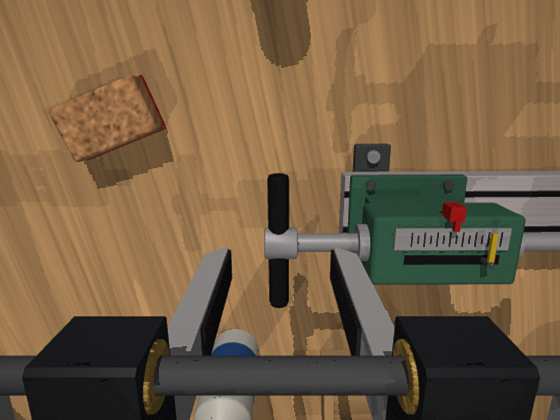

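The bar runs down column 279 (rows 175 to 306) with the hub at row 242, and the grip spot is near row 206. The red marker is at about (457,228) and the pointer at about (493,245). I measure those two by colour while the view is clear, then descend.

```bash
cat >> h.py <<'E'
def pm(rows=True):
    import cv2
    w=ctrl.get_calibration("wrist");s=ctrl.read_camera("wrist");h=cv2.cvtColor(s,cv2.COLOR_RGB2HSV).astype(int)
    H,S,V=h[...,0],h[...,1],h[...,2]
    ye=(abs(H-26)<6)&(S>170)&(V>110);re=((H<6)|(H>174))&(S>170)&(V>90)
    out={}
    for n,m,z in(("yel",ye,.162),("red",re,.164)):
        k,l,stt,c=cv2.connectedComponentsWithStats(m.astype(np.uint8))
        best=max((i for i in range(1,k) if stt[i,0]>300 and stt[i,1]<330),key=lambda i:stt[i,4],default=None)
        if best is None: print(n,"none");continue
        v,u=np.where(l==best);print(n,stt[best][:5])
        for r in range(v.min(),v.max()+1):
            q=u[v==r]; 
            if len(q): out.setdefault(n,[]).append((r,q.min(),q.max()))
        if rows: print(out[n])
    return w,out
E
python3 - <<'E'
from h import *
pm()
E
```

```text
yel [488 233   9  29 153]
[(233, np.int64(492), np.int64(496)), (234, np.int64(492), np.int64(496)), (235, np.int64(492), np.int64(496)), (236, np.int64(492), np.int64(496)), (237, np.int64(492), np.int64(496)), (238, np.int64(492), np.int64(496)), (239, np.int64(492), np.int64(496)), (240, np.int64(491), np.int64(496)), (241, np.int64(491), np.int64(495)), (242, np.int64(491), np.int64(495)), (243, np.int64(491), np.int64(495)), (244, np.int64(491), np.int64(495)), (245, np.int64(491), np.int64(495)), (246, np.int64(490), np.int64(494)), (247, np.int64(490), np.int64(494)), (248, np.int64(490), np.int64(494)), (249, np.int64(490), np.int64(494)), (250, np.int64(490), np.int64(494)), (251, np.int64(490), np.int64(494)), (252, np.int64(489), np.int64(494)), (253, np.int64(489), np.int64(494)), (254, np.int64(489), np.int64(494)), (255, np.int64(489), np.int64(493)), (256, np.int64(489), np.int64(493)), (257, np.int64(488), np.int64(493)), (258, np.int64(488), np.int64(493)), (259, np.int64(488), np.int64(493)), (260, np.int64(488), np.int64(493)), (261, np.int64(488), np.int64(492))]

[... 436 characters left out ...]
13, np.int64(450), np.int64(464)), (214, np.int64(450), np.int64(464)), (215, np.int64(450), np.int64(464)), (216, np.int64(449), np.int64(464)), (217, np.int64(449), np.int64(464)), (218, np.int64(449), np.int64(464)), (219, np.int64(449), np.int64(463)), (220, np.int64(449), np.int64(463)), (221, np.int64(449), np.int64(463)), (222, np.int64(455), np.int64(459)), (223, np.int64(455), np.int64(459)), (224, np.int64(454), np.int64(459)), (225, np.int64(454), np.int64(459)), (226, np.int64(454), np.int64(459)), (227, np.int64(454), np.int64(459)), (228, np.int64(454), np.int64(459)), (229, np.int64(454), np.int64(458)), (230, np.int64(454), np.int64(458)), (231, np.int64(454), np.int64(457))]
```

```bash
python3 - <<'E'
from h import *
w=ctrl.get_calibration("wrist")
a=np.array(onz(w,(494,233.5),.162));x=np.array([.976,-.22,0])
for z in(.160,.162,.164):
    b=onz(w,(456.3,230.5),z);print(z,a,b,(a-b)@x)
for p in((279,206),(281,242),(279,175),(279,306)): print(p,onz(w,p,.139),(a-onz(w,p,.139))@x)
# ram direction from the bar ends
E
```

```text
0.16 [ 0.69989965 -0.25510239  0.162     ] [ 0.67267971 -0.24740397  0.16      ] 0.0282603205131624
0.162 [ 0.69989965 -0.25510239  0.162     ] [ 0.67185463 -0.24649905  0.162     ] 0.029264673701646576
0.164 [ 0.69989965 -0.25510239  0.162     ] [ 0.67102956 -0.24559413  0.164     ] 0.03026902689013075
(279, 206) [ 0.54186003 -0.20485752  0.139     ] 0.16530054730038582
(281, 242) [ 0.53676504 -0.23588995  0.139     ] 0.16344611715524235
(279, 175) [ 0.5473626  -0.17979946  0.139     ] 0.16544281088836815
(279, 306) [ 0.52212834 -0.29471329  0.139     ] 0.16479040378775217
```

Call:
jog_arm(rows="0 -1 30 0 0 0.005;0 0 35 0 0 0;0 0 35 0 0 0;0 0 25 0 0 0;0 0 14 0 0 0;0 0 0 0 0 0")

```text
t: 28.78
ee_pos: [0.5424, -0.2052, 0.112]
orientation: [-179.9, 0.1, 77.5]
ft_force: [-0.5, -0.5, 0.3]
grip_width: 0.548
grasp_force: 0.0
```

The numbers agree: handle to pointer measures 165 mm, as expected from 75+90. The pull needed is about 29 mm. Close.

Call:
jog_arm(rows="0 0 0 0 0 0;0 0 0 0 0 0;0 0 0 0 0 0;0 0 0 0 0 0;0 0 0 0 0 0;0 0 0 0 0 0", gripper=1, grip_force=45)

```text
t: 29.52
ee_pos: [0.5408, -0.2055, 0.1119]
orientation: [-179.8, 0.0, 77.4]
ft_force: [-12.9, 5.0, 11.8]
grip_width: 0.178
grasp_force: 45.0
```

```bash
python3 - <<'E'
from h import *
p,R=st();np.save("grip.npy",p)
pm()
E
```

```text
t 29.52 j [-21.1  35.7  53.  105.1 -33.7  56.8  33.8] p [ 0.5408 -0.2055  0.1119] rpy [-179.8    0.    77.4] z [-0.004  0.    -1.   ] y [ 0.976 -0.218 -0.004] F [-12.9   5.   11.8] g 0.178 45.0
yel none
red none
```

Call:
jog_arm(rows="0 -3 0 0 0 0;0 -5 0 0 0 0;0 -6 0 0 0 0;0 -6 0 0 0 0;0 -5 0 0 0 0;0 -3 0 0 0 0;0 0 0 0 0 0;0 0 0 0 0 0")

```text
t: 30.58
ee_pos: [0.5159, -0.2002, 0.112]
orientation: [179.9, 0.2, 77.4]
ft_force: [7.9, -5.4, -10.1]
grip_width: 0.179
grasp_force: 45.0
```

```bash
python3 - <<'E'
from h import *
import cv2
p,R=st();g=np.load("grip.npy");print("pull",(g-p)@[.976,-.218,0]*1e3,"side",(g-p)@[.218,.976,0]*1e3)
pm(False)
for n in("wrist","scene","side"):cv2.imwrite(f"pics/{n}7.png",ctrl.read_camera(n)[:,:,::-1])
a,b,c=[cv2.imread(f"pics/{n}7.png") for n in("wrist","scene","side")]
f=lambda i,x,y:cv2.resize(i[y:y+60,x:x+80],None,fx=5,fy=5,interpolation=cv2.INTER_CUBIC)
cv2.imwrite("pics/c7.png",np.vstack([np.hstack([f(b,195,220),f(c,310,205)]),np.hstack([cv2.resize(a,(400,300)),cv2.resize(c[180:300,240:400],(400,300))])]))
E
```

```text
t 30.57 j [-22.9  33.2  54.2 109.  -32.8  54.7  34.1] p [ 0.5159 -0.2002  0.112 ] rpy [179.9   0.2  77.4] z [ 0.001 -0.003 -1.   ] y [ 0.976 -0.217  0.001] F [  7.9  -5.4 -10.1] g 0.179 45.0
pull 25.38791762830942 side 0.24432612748102356
yel none
red none
```

View pics/c7.png

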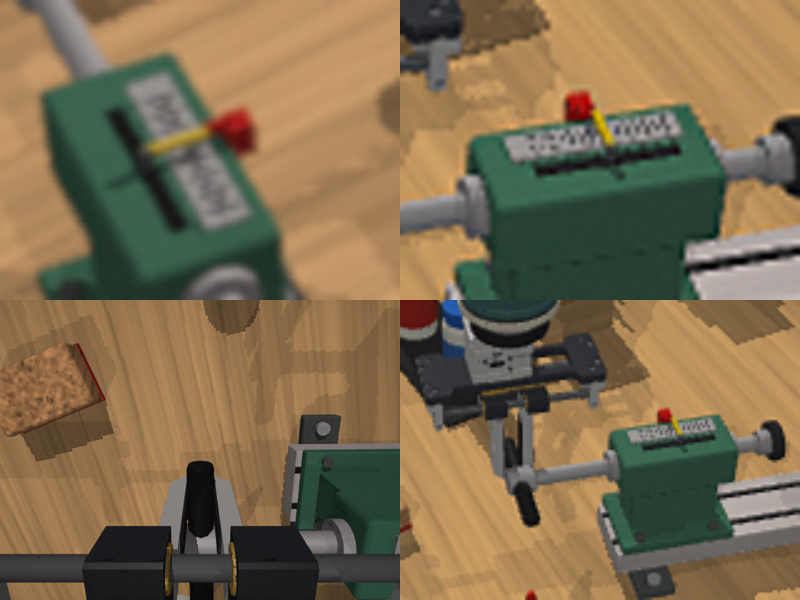

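The view shows the T-bar held between the fingers, with the pointer (scene crop tip at 208,130) just short of the red marker. I measure the remaining gap by colour in both fixed cameras.

```bash
cat >> h.py <<'E'
import cv2
def cent(img,n):
    h=cv2.cvtColor(img,cv2.COLOR_BGR2HSV).astype(int);H,S,V=h[...,0],h[...,1],h[...,2]
    x,y=(195,220) if n=="scene" else (310,205)
    o=[]
    for m in((abs(H-26)<6)&(S>150)&(V>100),((H<6)|(H>174))&(S>150)&(V>80)):
        W=np.zeros_like(m);W[y:y+60,x:x+80]=m[y:y+60,x:x+80];k,l,s,c=cv2.connectedComponentsWithStats(W.astype(np.uint8))
        i=1+np.argmax(s[1:,4]);o.append((c[i],s[i]))
    return o
XS=np.array([.976,-.219,0])
def pull(n,i0,i1):
    a,b=cent(i0,n),cent(i1,n);d=b[0][0]-a[0][0]
    P=np.array([.6999,-.2551,.162])-[0.0022*1,.0098,0]
    J=(proj(C[n],P-.03*XS)-proj(C[n],P))/30
    r=b[1][0]-a[1][0]
    print(n,"ptr px",d.round(2),"red px",r.round(2),"pull mm",round(d@J/(J@J),2),"area",a[0][1][4],b[0][1][4])
    # mark offset: pixel of mark tip vs now along slope
E
python3 - <<'E'
from h import *
for n in("scene","side"): pull(n,cv2.imread(f"pics/{n}0.png"),cv2.imread(f"pics/{n}7.png"))
for n in("scene","side"):
    i=cv2.imread(f"pics/{n}7.png");h=cv2.cvtColor(i,cv2.COLOR_BGR2HSV).astype(int);H,S,V=h[...,0],h[...,1],h[...,2]
    ye=(abs(H-26)<7)&(S>130)&(V>90);re=((H<7)|(H>173))&(S>150)&(V>70)
    x,y=(222,240) if n=="scene" else (340,220)
    for r in range(y,y+14): print(r,''.join('Y' if ye[r,c] else 'R' if re[r,c] else '.' for c in range(x,x+26)))
E
```

```text
scene ptr px [-3.65 -8.34] red px [0.17 0.  ] pull mm 24.44 area 18 17
side ptr px [-9.37  1.54] red px [ 0.19 -0.13] pull mm 24.74 area 11 12
240 ..........................
241 ..........................
242 ...................RRR....
243 .................RRRRRR...
244 ...............RRRRRRRR...
245 .............Y.RRRRRRRR...
246 ............YY..RRRRRRR...
247 ........YYYYYYY...RRRRR...
248 ......YYYYYY.......RRRR...
249 ...YYYYY............RRR...
250 ...YY.....................
251 ..........................
252 ..........................
253 ..........................
220 ..........................
221 ..........................
222 ..........................
223 ......R...................
224 ...RRRRR..................
225 ...RRRRR..................
226 ...RRRRRR.................
227 ...RRRRR.Y................
228 ...RRRRR.YY...............
229 .........YY...............
230 .........YYY..............
231 ..........YY..............
232 ..........YYY.............
233 ...........YY.............
```

Call:
jog_arm(rows="0 -1.5 0 0 0 0;0 -2 0 0 0 0;0 -1.1 0 0 0 0;0 0 0 0 0 0;0 0 0 0 0 0;0 0 0 0 0 0")

```text
t: 31.52
ee_pos: [0.5116, -0.1993, 0.112]
orientation: [179.9, 0.2, 77.4]
ft_force: [9.1, -5.6, -11.2]
grip_width: 0.18
grasp_force: 45.0
```

```bash
cat >> h.py <<'E'
def chk(k,N=8):
    p,R=st();g=np.load("grip.npy");print("tcp pull",((g-p)@XS*1e3).round(2))
    for n in("scene","side"):
        i=np.mean([ctrl.read_camera(n)[:,:,::-1] for _ in range(N)],0);np.save(f"{n}{k}.npy",i);i=i.astype(np.uint8)
        pull(n,cv2.imread(f"pics/{n}0.png"),i)
        h=cv2.cvtColor(i,cv2.COLOR_BGR2HSV).astype(int);H,S,V=h[...,0],h[...,1],h[...,2]
        ye=(abs(H-26)<7)&(S>130)&(V>90);re=((H<7)|(H>173))&(S>150)&(V>70)
        x,y=(222,240) if n=="scene" else (338,220)
        for r in range(y,y+14): print(r,''.join('Y' if ye[r,c] else 'R' if re[r,c] else '.' for c in range(x,x+26)))
E
python3 - <<'E'
from h import *
chk(8,2)
# predicted line of an aligned pointer: mark tip projections at heights, from the wrist fix
for n in("scene","side"):
    print(n,"mark pred",proj(C[n],[.6719,-.2465,.162]).round(1),"ptr0 tip pred",proj(C[n],[.6999,-.2551,.162]).round(1))
E
```

```text
t 31.52 j [-23.2  32.8  54.4 109.6 -32.6  54.4  34.2] p [ 0.5116 -0.1993  0.112 ] rpy [179.9   0.2  77.4] z [ 0.001 -0.003 -1.   ] y [ 0.976 -0.217  0.002] F [  9.1  -5.6 -11.2] g 0.18 45.0
tcp pull 29.85
scene ptr px [-4.62 -9.78] red px [0.06 0.02] pull mm 29.11 area 18 13
240 ..........................
241 ..........................
242 ...................RRR....
243 .................RRRRRR...
244 ............YY.RRRRRRRR...
245 .........YYYYY.RRRRRRRR...
246 ......YYYYYY...RRRRRRRR...
247 ...YYYYYY.........RRRRR...
248 ..YYYY.............RRRR...
249 ...Y................RRR...
250 ..........................
251 ..........................
252 ..........................
253 ..........................
side ptr px [-11.15   1.85] red px [-0.01 -0.29] pull mm 29.46 area 11 10
220 ..........................
221 ..........................
222 ..........................
223 ........R.................
224 .....RRRRR................
225 .....RRRRR................
226 .....RRRRRR...............
227 .....RRR..R...............
228 .....RRR.YY...............
229 .........YY...............
230 ..........YY..............
231 ..........YY..............
232 ...........YY.............
233 ...........YY.............
scene mark pred [235.9 244.4] ptr0 tip pred [240.2 254.1]
side mark pred [347.2 227.2] ptr0 tip pred [358.5 226.2]
```

The gap is small but needs sub-pixel checking, because the scene picture hints at a different alignment than the wrist fix. I project blade models into both cameras and compare colour profiles.

```bash
python3 - <<'E'
from h import *
YS=np.array([.219,.976,0])
def prof(i):
    i=np.asarray(i,float);b,g,r=i[...,0],i[...,1],i[...,2]
    return r-g, g-b   # redness, yellowness(also wood)
# wrist-derived geometry
M=np.array([.6719,-.2465,0]);P0=np.array([.6999,-.2551,0])
print("rel mark-ptr0: x",(P0-M)@XS,"y",(M-P0)@YS)
for n,c0,c1,r0,r1 in(("scene",230,242,240,252),("side",340,352,220,234)):
    im=np.load(f"{n}8.npy");R,Y=prof(im)
    print(n,"redness");print("cols",list(range(c0,c1)))
    for r in range(r0,r1): print(r,R[r,c0:c1].astype(int),' Y',Y[r,c0:c1].astype(int))
    for z in(.162,.164):
        for nm,q in(("M",M),("P",P0-.0292*XS)):
            for dy in(-.02,-.01,0,.004,.006): print(nm,z,dy,proj(C[n],q+dy*YS+[0,0,z]).round(1),end=' ')
            print()
E
```

```text
rel mark-ptr0: x 0.029211399999999915 y 0.0022616000000000146
scene redness
cols [230, 231, 232, 233, 234, 235, 236, 237, 238, 239, 240, 241]
240 [  3  -4 -22 -36 -26   6  33  40  41  42  43  44]  Y [ 3  6 14 20 23 31 40 45 45 45 46 45]
241 [  4   0 -11 -26 -34 -14  16  35  42  47  51  56]  Y [ 2  4  9 15 20 25 34 42 46 45 43 41]
242 [  4   3  -1 -12 -30 -31  -7  24  46  62  82  97]  Y [ 1  2  4 10 18 22 27 36 41 38 29 23]
243 [  4   5   5   1 -13 -18  -1  31  66  94 114 129]  Y [ 1  2  8 19 31 31 25 28 30 21 12  5]
244 [  9  11  16  16  11  15  45  78 102 115 118 128]  Y [15 18 34 57 66 55 26 13 12  5  2  3]
245 [ 20  23  26  26  23  29  60  90  95  94 105 122]  Y [57 66 80 88 81 59 27  5  3  2  2  3]
246 [26 24 23 18 14 13 28 49 55 64 84 97]  Y [89 83 73 55 37 25 13  7  5  4  2  2]
247 [18 15 12  9  5  3  1  1  4 26 57 75]  Y [55 39 31 19  7  4  6  9 11  8  3  1]
248 [  8   6   4   3   3   2  -1 -10 -17  -2  30  59]  Y [18  7  5  4  1  0  3  7 10 10  6  4]
249 [  4   3   2   3   3   4   2  -3 -17 -21  -1  29]  Y [ 4  0  0  0  0  0  2  3 10 13 12 11]
250 [  3   3   3   4   3   4   4
[... 1961 characters left out ...]
2  4]  Y [ -1   2   0   0   0   2  -2 -12  19 176  78  -3]
233 [ 3  3  2  3  0  1  2  3 -1 26 16  1]  Y [  0   0   0   0   0   1   1  -2 -14 130  77  -2]
M 0.162 -0.02 [349.6 232.3] M 0.162 -0.01 [348.4 229.7] M 0.162 0 [347.2 227.2] M 0.162 0.004 [346.7 226.2] M 0.162 0.006 [346.5 225.7] 
P 0.162 -0.02 [349.8 232.8] P 0.162 -0.01 [348.6 230.3] P 0.162 0 [347.4 227.8] P 0.162 0.004 [347.  226.8] P 0.162 0.006 [346.7 226.3] 
M 0.164 -0.02 [349.6 231.7] M 0.164 -0.01 [348.4 229.1] M 0.164 0 [347.2 226.6] M 0.164 0.004 [346.8 225.6] M 0.164 0.006 [346.5 225.1] 
P 0.164 -0.02 [349.9 232.2] P 0.164 -0.01 [348.7 229.7] P 0.164 0 [347.5 227.2] P 0.164 0.004 [347.  226.2] P 0.164 0.006 [346.8 225.7]
```

```bash
python3 - <<'E'
from h import *
for n,c0,c1,r0,r1 in(("scene",232,242,241,250),("side",341,352,222,231)):
    i=cv2.imread(f"pics/{n}0.png").astype(int)
    print(n,list(range(c0,c1)))
    for r in range(r0,r1): print(r,(i[r,c0:c1,2]-i[r,c0:c1,1]),' G',i[r,c0:c1,1])
i=cv2.imread("pics/w6.png").astype(int);print("w6",list(range(450,464)))
for r in range(218,236): print(r,i[r,450:464,2]-i[r,450:464,1])
print("yel")
for r in range(229,240): print(r,i[r,488:500,1]-i[r,488:500,0])
E
```

```text
scene [232, 233, 234, 235, 236, 237, 238, 239, 240, 241]
241 [-12 -26 -33 -14  16  34  41  46  51  54]  G [114  99  94 103 119 134 143 141 136 131]
242 [ -1 -13 -32 -31  -6  24  45  60  80  94]  G [131 111  95  95 105 120 132 121  96  78]
243 [  5  -3 -23 -27  -1  31  65  92 111 126]  G [139 125 103  93  93 100  95  71  47  35]
244 [  5   0 -10  -1  45  77  99 112 114 125]  G [133 132 113  90  67  58  49  30  26  27]
245 [  4   4  -1   9  58  91  94  92 103 119]  G [120 134 126  94  52  27  22  19  22  27]
246 [ 5  4  2  1 22 48 54 61 82 93]  G [119 136 133 108  67  36  29  23  18  22]
247 [ 4  4  4  1 -1  0  2 25 56 72]  G [105 122 126 115  87  58  49  34  21  17]
248 [  3   3   3   3  -2 -11 -19  -6  29  58]  G [ 90  85  92 102  96  71  56  47  35  22]
249 [  4   3   3   4   3  -4 -18 -21  -1  28]  G [ 93  84  90 113 118  92  67  59  54  45]
side [341, 342, 343, 344, 345, 346, 347, 348, 349, 350, 351]
222 [42 44 37 33 31 31 33 39 42 44 42]  G [148 152 152 147 146 147 146 145 140 141 144]
223 [40 39 63 84 77 96 83 37 40 42 45]  G [148 155 135 102  97  71  86 143 144 140 141]
224 [ 4
[... 1629 characters left out ...]
32 [ 2  0  1  2  6 18 16  9 10 12  1  3  4  3]
233 [ 1  1 -1 -2 -1 -2 -2 -1  0  1  2  3  4  3]
234 [2 2 4 4 4 2 4 4 5 5 5 5 5 2]
235 [2 2 4 5 5 2 2 4 3 3 4 4 1 1]
yel
229 [-1  0  1 -1 -1 -2 -1 -1 -1 -1  0 -1]
230 [ 0  0 -1 -1 -1 -1 -3 -3 -1  0  0  1]
231 [ 0 -2 -3 -2 -2 -4 -3 -2 -4 -2 -3  0]
232 [ 0 -1  0 28 38 37 37 36 36 17 -1 -3]
233 [ 0 -2 -1 38 61 75 87 90 89 77 41  1]
234 [  0  -3  -2  38  65  89 113 115 115 116  79   1]
235 [  0  -3  -4  36  61 102 115 115 117 119  78   1]
236 [  0  -1   9  41  64 101 114 113 116 109  37  -2]
237 [ -2   0  14  43  64 111 115 112 119 107  26  -2]
238 [ -2   0  33  58  75 112 115 114 118 101   3  -6]
239 [ -4  -2  44  60  78 114 113 113 116  86  -1  -6]
```

The three views agree best on a marker pull of about 28.6 mm, and we are at about 29.2 mm, so I ease back 0.6 mm.

Call:
jog_arm(rows="0 0.3 0 0 0 0;0 0.3 0 0 0 0;0 0 0 0 0 0;0 0 0 0 0 0;0 0 0 0 0 0;0 0 0 0 0 0;0 0 0 0 0 0;0 0 0 0 0 0")

```text
t: 32.72
ee_pos: [0.5122, -0.1995, 0.112]
orientation: [179.9, 0.2, 77.4]
ft_force: [9.5, -6.5, -10.9]
grip_width: 0.179
grasp_force: 45.0
```

```bash
python3 - <<'E'
from h import *
p,R=st();g=np.load("grip.npy");print("tcp pull",((g-p)@XS*1e3).round(2))
for n in("scene","side"): pull(n,cv2.imread(f"pics/{n}0.png"),np.ascontiguousarray(ctrl.read_camera(n)[:,:,::-1]))
E
```

```text
t 32.73 j [-23.2  32.9  54.4 109.5 -32.7  54.5  34.2] p [ 0.5122 -0.1995  0.112 ] rpy [179.9   0.2  77.4] z [ 0.001 -0.003 -1.   ] y [ 0.976 -0.217  0.002] F [  9.5  -6.5 -10.9] g 0.179 45.0
tcp pull 29.24
scene ptr px [-4.93 -9.37] red px [0.12 0.07] pull mm 28.55 area 18 15
side ptr px [-10.95   1.6 ] red px [-0.15 -0.35] pull mm 28.84 area 11 14
```

Steady at about 28.7 mm, held firmly with no slip. I hand in.

```bash
python3 -c "
from cell import ctrl
print(ctrl.sign_off())"
```

```text
the job is handed in; nothing more can be done
None
```

I turned the green jar upside down for about 1.5 s and set it back upright where it stood. The ram is held out at about 28.7 mm with its pointer at the red marker, to within about 1 mm by my measurement. The job was handed in at 33 s.

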